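Shut the block heater and lock its keypad

ROBOT

A 7-joint arm with a two-finger parallel gripper is mounted at the origin on the work surface. World frame = base frame: x ahead of the robot, y to its left, z up, the work surface at z = 0. Lengths are in mm, angles in rad, forces in N, time in s.
With the tool pointing down it reaches from about 400 to 875 mm from the base axis. Payload 4.4 kg.
Tool frame: the origin (TCP) lies where the fingers leave the gripper's body, on its centre line; the fingertips stand 73 mm ahead of it and the grasp point (between the pads) lies 54 mm ahead of it; z points along the fingers, y is the line along which they close (so a half turn about z gives the same grasp; the last joint's range is limited). The gripper opens to 85 mm and grips with 20 to 120 N. Pads are 22 mm wide; open, the fingers measure 114 mm over their backs; the gripper's body (76 mm by 85 mm) begins 54 mm behind the grasp point. The pads swing forward as they close: fully open they stand 13 mm farther back than shut.
Start: joints at [-1.351, 0.628, 0.038, 1.517, -0.027, 0.996, -0.02], TCP at [183.229, 623.654, 303.913] pointing down, gripper open.
Joint ranges: [-3.06, 3.06], [-0.37, 2.12], [-1.25, 1.32], [0.18, 2.47], [-1.1, 4.24], [0.23, 1.98], [-2.94, 2.94]. Speed limits (rad/s): [2.57, 2.57, 3.14, 3.14, 3.14, 3.14, 3.14].

INTERFACE

Orientations are given as [roll, pitch, yaw] about the fixed x, y, z axes, in that order (R = Rz(yaw) Ry(pitch) Rx(roll)).
In Python, from cell import ctrl gives the robot as it stands.
- The arm moves only by the tool send_rows, never from a script. Its argument "rows" is a list that holds one entry, the list of rows, each a list of 6 numbers: the shift along the tool's x, y, z in cm, then the turn, a rotation vector about the tool's x, y, z in rad. In form: [[[tx, ty, tz, wx, wy, wz], ...]]. A call has 1 to 10 rows; each row is the pose to reach, as a shift and turn from the pose commanded when the call began, along the tool's axes at that moment; what a row does not reach only later rows make up. A row lasts 1/10 s, in which the tool goes at most 50 mm and 8.59 degrees, less where a joint would pass 70% of its speed; a pose out of reach is approached as far as the arm can. A call with a gripper value outside its range is refused whole. "grip" is the closure in counts, from 0 (fully open) to 255 (shut), set as the call begins (left out, the last holds). The fingers move at their own pace and stop on an object; the grip force is fixed at half the most. Time passes only in rows, so rows that repeat a pose let the fingers close. It gives the time, the measured TCP pose, the force, the opening and the grip force at its end, in the units of the state.
- ctrl.read_state(): the state, without advancing time (a new reading comes with each control period).
- ctrl.get_image(name): name is "side" or "top"; returns a dict with "pixels" (384x512x3 uint8, red, green, blue), "fx", "fy", "cx", "cy" (pixels), "D" ([k1, k2, p1, p2, k3] as OpenCV has them; the pictures are not rectified), "extrinsics" (4x4, takes a point from camera to world coordinates). Camera axes: x right, y up, looking along -z (the intrinsics and any distortion apply to the point x, -y, -z); pixel columns grow to the right and rows downward; lengths in mm; the calibration is good to about 2 mm. A picture is of the moment at which its call begins. There is no depth.
- ctrl.finish_job(): hands the job in; it is judged then, once.
The state is a dict: "clock": time; "qpos": joint angles; "qd": joint speeds; "tau": joint torques, N m; "eef_pos": TCP position; "tool_rot": TCP orientation; "force": force on the tool from outside, world axes, zero at the start; "torque": the same for the moment, N m; "width": finger opening in mm; "gripper_force": force on a finger pad.
Only numpy, scipy, OpenCV 4.12 (cv2) and the standard library are available. Lean on these libraries where they do the work, as an engineer would, in place of code of your own. Each camera call takes 0.05 s, during which the arm holds its last target. There are 200 camera calls.

TASK

The samples are in the block heater: press its clear lid down until it is fully shut, then lock the keypad by pressing the two square arrow keys down together with the two fingertips, holding both down for at least two seconds and then letting go of both. Never press one arrow key on its own, leave the round start/stop key between them unpressed, and do not lift, drag or knock anything: everything is only touched and stays where it stands.

Things in the scene. Friction and masses are not known exactly. Their poses are not given: they have to be found in the camera images.
- bath: white dry-block heater, 260 mm deep (x) by 200 wide (y), 2.6 kg, loose on rubber feet. Origin: centre of its underside; own x from its front (keypad, nearest the robot) to its back (hinge), z up. Rear deck (x -35 to +130 mm) 80 mm high; before it the keypad panel slopes at 15 degrees down to the front edge (45 mm high at x = -130 mm), level from side to side
- lid (a joint): opening of the clear plastic lid in rad: 0 is fully shut, it grows as the front edge rises (starts about 0.5 to 0.95). Friction in the hinge keeps the lid where it is left; about 2 N down on the front lip moves it
- lid_lip (a point): top centre of the grey lip in the middle of the lid's front edge; moves with the lid. Lip 70 mm wide (heater's y), 26 mm deep, 6 mm thick, standing out 16 mm before the clear lid box (140 mm hinge to front, 170 mm wide, 30 mm high). Shut, this point is 145 mm in front of and 31 mm above the hinge axis, 112 mm above the work surface
- lid_hinge (a point): middle of the lid's hinge axis, at the back of the heater: x = +110 mm, z = 81 mm in the heater's frame; the axis runs along the heater's y
- key_left_top (a point): centre of the top face of the left arrow key (heater's y = +31 mm, x about -102 mm; 61 mm above the work surface when up): grey, square, 22 x 22 mm, 8 mm proud of the panel; this point's z points out of the panel, square to it (15 degrees from vertical, leaning to the front)
- key_right_top (a point): the same for the right arrow key (heater's y = -31 mm); the two arrow keys are 62 mm apart centre to centre, side by side and level
- key_mid_top (a point): centre of the top of the round start/stop key, 16 mm across and 8 mm proud, half-way between the arrow keys: not to be pressed
- key_left (a joint): travel of the left arrow key into the panel, m: 0 up, 0.004 fully down. Spring: starts to move at 0.9 N, fully down at 3 N, springs back when let go
- key_right (a joint): the same for the right arrow key
- key_mid (a joint): the same for the round start/stop key, same spring
- rack: loose white tube rack with blue-capped tubes, 118 x 64 mm, 100 mm high, beside the heater; origin at the centre of its underside; to be left alone
- tray: loose black tray of red-capped vials, 96 x 82 mm, 46 mm high, beside the heater; origin at the centre of its underside; to be left alone
- bottle: loose small amber bottle with a white cap, 42 mm across, 85 mm high, near the heater's front right corner; origin at the centre of its underside; to be left alone

How it is judged:
By the outcome, as a careful person would: the job done as asked, in the order asked, and still so for the second after the job is handed in, with the robot touching nothing.
It also fails if it takes over 43 s, if anything falls off the work surface, if the arm or the gripper's body presses on something with over 40 N, if the wrist force passes 120 N, or if a joint passes its speed limit or range.

## Working session

There is one attempt and no reset: what is moved stays moved. The work goes in short steps, Python scripts to look and compute and a tool call to move; the robot and the scene stay as the last step left them, time stands still between calls to the robot, and variables do not carry over. Pictures are saved under pics/ and viewed, at most 10 in all, crops included, and the job is handed in when it is done.

Besides the shell and the picture viewer there is one more tool, called after "Emit:" by a JSON object that holds its "fn" and its "kwargs". send_rows: Moves the arm, as the interface text tells. Its arguments: {"type":"object","properties":{"rows":{"type":"array","items":{"type":"array","items":{"type":"array","items":{"type":"number"}}}},"grip":{"type":"number"}},"required":["rows"]}

```bash
mkdir -p pics; ls; python3 - <<'E'
from cell import ctrl
import cv2,numpy as np
s=ctrl.read_state();print({k:np.round(v,3).tolist() for k,v in s.items()})
for n in("side","top"):
    d=ctrl.get_image(n);cv2.imwrite(f"pics/{n}0.png",cv2.cvtColor(d["pixels"],cv2.COLOR_RGB2BGR))
    print(n,d["fx"],d["fy"],d["cx"],d["cy"],d["D"],np.round(d["extrinsics"],3).tolist())
E
```

```text
pics
{'clock': 0.0, 'qpos': [-1.351, 0.629, 0.038, 1.518, -0.027, 0.996, -0.02], 'qd': [-0.0, 0.0, 0.001, 0.001, 0.0, 0.003, -0.001], 'tau': [-0.001, -56.339, 1.226, -19.345, 0.011, 0.01, -0.0], 'eef_pos': [183.074, 623.168, 302.996], 'tool_rot': [-3.14, 0.0, 2.856], 'force': [-0.663, -0.09, -0.073], 'torque': [0.033, -0.008, 0.001], 'gripper_force': 0.0, 'width': 85.283}
side 472.292599138943 472.292599138943 256.9967549392978 189.5856233602689 [-0.036002  0.        0.        0.        0.      ] [[0.739, 0.467, -0.486, 20.24], [-0.674, 0.499, -0.544, -599.233], [-0.011, 0.73, 0.683, 857.218], [0.0, 0.0, 0.0, 1.0]]
top 373.40339356545064 373.40339356545064 260.52969634791987 184.2767814080694 [-0.07957646  0.          0.          0.          0.        ] [[0.015, 0.986, -0.165, 446.696], [-1.0, 0.017, 0.008, 49.698], [0.01, 0.165, 0.986, 964.19], [0.0, 0.0, 0.0, 1.0]]
```

View pics/side0.png

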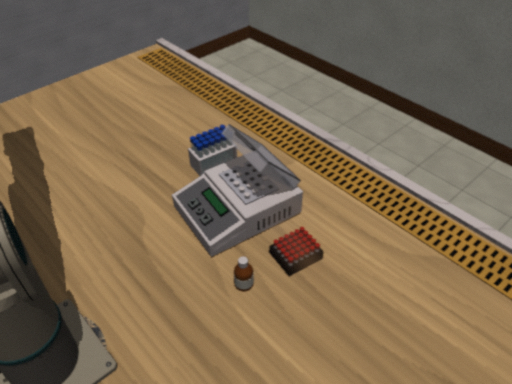

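View pics/top0.png

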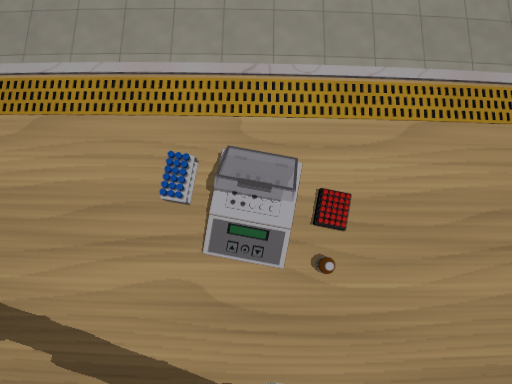

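The heater is at about (255,205) in the top view with the lid open, keys near (232,247), (245,249) and (258,251). In the side view the keys are near (193-206, 205-218). I'll zoom in on both.

```bash
python3 - <<'E'
import cv2
a=cv2.imread("pics/side0.png")[115:265,165:315];b=cv2.imread("pics/top0.png")[140:275,195:345]
cv2.imwrite("pics/side_c.png",cv2.resize(a,None,fx=4,fy=4,interpolation=2))
cv2.imwrite("pics/top_c.png",cv2.resize(b,None,fx=4.4,fy=4.4,interpolation=2))
E
```

```text
(no output)
```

View pics/side_c.png

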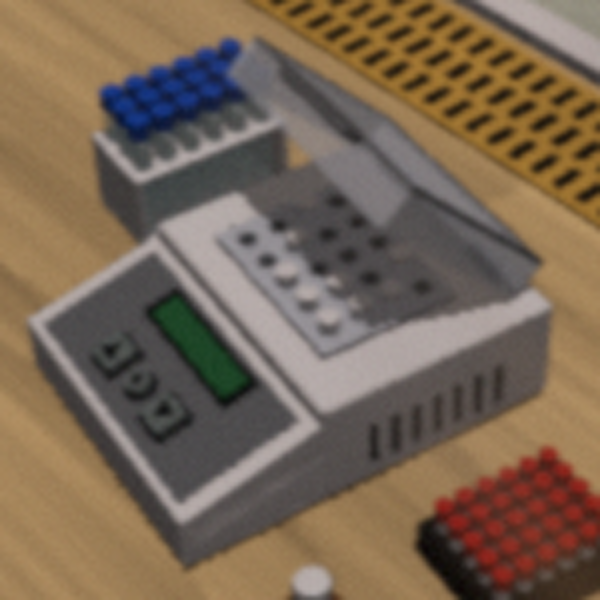

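View pics/top_c.png

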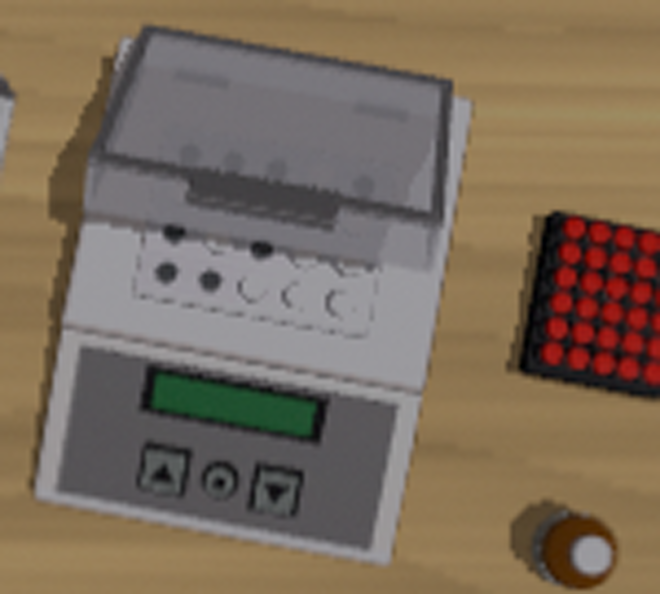

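```bash
cat > h.py <<'E'
import numpy as np,cv2
from cell import ctrl
from scipy.optimize import least_squares
def cams(): return {n:ctrl.get_image(n) for n in("side","top")}
def proj(d,P):
    E=np.array(d["extrinsics"]);F=np.diag([1,-1,-1.])
    R=F@E[:3,:3].T;t=-R@E[:3,3]
    K=np.array([[d["fx"],0,d["cx"]],[0,d["fy"],d["cy"]],[0,0,1]])
    return cv2.projectPoints(np.array(P,float),cv2.Rodrigues(R)[0],t,K,np.array(d["D"],float))[0][:,0]
def bath(P,x,y,w): 
    c,s=np.cos(w),np.sin(w);P=np.array(P,float)
    return P@np.array([[c,s,0],[-s,c,0],[0,0,1]])+[x,y,0]
def lid(P,a): # P: (front r, y, h)
    P=np.array(P,float);c,s=np.cos(a),np.sin(a)
    return np.c_[110-(P[:,0]*c-P[:,2]*s),P[:,1],81+P[:,0]*s+P[:,2]*c]
E
cat > fit.py <<'E'
from h import *
C=cams()
un={"side":lambda p:(np.array(p)+.5)/4-.5+[165,115],"top":lambda p:(np.array(p)+.5)/4.4-.5+[195,140]}
B={"side":[((-102,31,61),(113,355)),((-102,0,61),(138,385)),((-102,-31,61),(164,415)),((-130,100,45),(32,320)),((-130,-100,45),(183,515)),((-130,-100,0),(190,565)),((-35,-100,80),(318,415)),((-35,100,80),(160,238))],
"top":[((-102,31,61),(163,472)),((-102,0,61),(220,483)),((-102,-31,61),(275,491)),((-130,100,45),(38,497)),((-130,-100,45),(388,562)),((-35,100,80),(68,328)),((-35,-100,80),(420,392)),((130,-100,80),(470,100))]}
L={"side":[((140,85,30),(258,40)),((140,-85,30),(380,120)),((140,-85,0),(385,225)),((0,-85,30),(540,262))],
"top":[((140,85,30),(88,158)),((140,-85,30),(442,218)),((0,85,30),(148,28)),((0,-85,30),(452,80))]}
def res(p,full=False):
    r=[]
    for n in C:
        P=bath([b[0] for b in B[n]],*p[:3]);r.append(proj(C[n],P)-un[n]([b[1] for b in B[n]]))
        P=bath(lid([b[0] for b in L[n]],p[3]),*p[:3]);r.append(proj(C[n],P)-un[n]([b[1] for b in L[n]]))
    return r if full else np.concatenate(r).ravel()
s=least_squares(res,[550,50,-.15,.7],loss="soft_l1")
print(s.x);[print(np.round(q,1).tolist()) for q in res(s.x,True)]
def tri(ps,pt):
    def f(X): return np.r_[proj(C["side"],[X])[0]-un["side"](ps),proj(C["top"],[X])[0]-un["top"](pt)]
    q=least_squares(f,[500,50,60]);return np.round(q.x,1),round(np.abs(q.fun).max(),2)
for i in range(3): print("key",tri(B["side"][i][1],B["top"][i][1]))
print("lidcorner",tri((258,40),(88,158)),tri((380,120),(442,218)))
print("keys",bath([(-102,31,61),(-102,-31,61)],*s.x[:3]))
print("lip",bath(lid([(145,0,31)],s.x[3]),*s.x[:3]),"shut",bath([(-35,0,112)],*s.x[:3]),"hinge",bath([(110,0,81)],*s.x[:3]))
E
python3 fit.py
```

```text
[ 5.40882329e+02  6.13538310e+01 -1.61085963e-01  8.32460688e-01]
[[0.1, -1.6], [-0.1, -1.4], [-0.3, -1.0], [-1.7, -0.0], [-0.6, 2.6], [-0.8, 2.8], [1.1, -0.3], [-1.4, -4.0]]
[[-0.6, -1.8], [8.9, 15.9], [-0.8, 0.4], [1.3, -0.2]]
[[0.4, 0.1], [0.2, -0.1], [0.5, 0.4], [-0.8, 0.7], [0.8, 0.7], [-1.9, -0.5], [1.3, -0.1], [1.0, -0.9]]
[[-0.0, -0.5], [0.5, 0.2], [-1.1, -0.9], [0.1, -0.4]]
key (array([445.2, 109.7,  54.7]), np.float64(0.06))
key (array([440. ,  78.2,  55.9]), np.float64(0.05))
key (array([436.2,  48.1,  56.1]), np.float64(0.05))
lidcorner (array([592.6, 139.4, 198.8]), np.float64(0.37)) (array([554.1, -20.2, 250.5]), np.float64(2.58))
keys [[445.17494903 108.31229619  61.        ]
 [435.23075635  47.11496755  61.        ]]
lip [[575.75877337  55.68662146 209.10531501]] shut [[506.33544976  66.96748816 112.        ]] hinge [[649.45823447  43.7109085   81.        ]]
```

```bash
cat >> h.py <<'E'
from scipy.spatial.transform import Rotation as Ro
HX,HY,W=540.9,61.4,-0.161
def Rt(tilt=0): return Ro.from_euler("xyz",[-np.pi,0,np.pi+W])*Ro.from_euler("y",tilt)  # tilt about tool y
def need(pos,R=None):
    s=ctrl.read_state();C=Ro.from_euler("xyz",s["tool_rot"]);R=R or C
    print(pos, "->cm",np.round(C.inv().apply(np.array(pos)-s["eef_pos"])/10,2),"rot",np.round((C.inv()*R).as_rotvec(),3))
def lippath(a,r=147,hh=31): return bath(lid([(r,0,hh)],a),HX,HY,W)[0]
E
python3 - <<'E'
from h import *
print(Rt().as_matrix().round(2).tolist(), "tilt+ z:",Rt(.26).as_matrix()[:,2].round(2))
p=lippath(.83);print(p)
need([400,300,340],Rt());need([p[0],p[1],330],Rt())
E
```

```text
[[-0.99, 0.16, -0.0], [0.16, 0.99, -0.0], [0.0, -0.0, -1.0]] tilt+ z: [-0.25  0.04 -0.97]
[574.13370872  56.00265727 210.39706012]
[400, 300, 340] ->cm [-29.92 -24.92  -3.64] rot [-0.001 -0.    -0.125]
[np.float64(574.1337087187255), np.float64(56.00265726839459), 330] ->cm [-53.51 -43.42  -2.62] rot [-0.001 -0.    -0.125]
```

Emit:
{"fn": "send_rows", "kwargs": {"rows": [[[-15,-12.5,-3.6,0,0,-0.06],[-15,-12.5,-3.6,0,0,-0.125],[-15,-12.5,-3.6,0,0,-0.125],[-15,-12.5,-3.6,0,0,-0.125],[-53.5,-43.4,-3.6,0,0,-0.125],[-53.5,-43.4,-3.6,0,0,-0.125],[-53.5,-43.4,-3.6,0,0,-0.125],[-53.5,-43.4,-3.6,0,0,-0.125],[-53.5,-43.4,-3.6,0,0,-0.125],[-53.5,-43.4,-3.6,0,0,-0.125]]], "grip": 255}}

```text
clock: 1.2
eef_pos: [464.2, 213.5, 340.1]
tool_rot: [3.141, 0.0, 2.981]
force: [1.8, 0.4, -0.6]
width: 0.3
gripper_force: 0.0
```

```bash
python3 - <<'E'
from h import *
s=ctrl.read_state();print(s["clock"],s["eef_pos"],s["tool_rot"],s["width"],s["force"])
need([574,56,330],Rt())
E
```

```text
1.2 [464.22789716 213.50524894 340.05770961] [3.14126772e+00 1.97874547e-04 2.98093428e+00] 0.32472748744553115 [ 1.83959574  0.38626801 -0.611964  ]
[574, 56, 330] ->cm [-13.36 -13.79   1.  ] rot [0. 0. 0.]
```

Emit:
{"fn": "send_rows", "kwargs": {"rows": [[[-13.4,-13.8,1.0,0,0,0],[-13.4,-13.8,1.0,0,0,0],[-13.4,-13.8,1.0,0,0,0],[-13.4,-13.8,1.0,0,0,0],[-13.4,-13.8,1.0,0,0,0],[-13.4,-13.8,1.0,0,0,0],[-13.4,-13.8,1.0,0,0,0]]]}}

```text
clock: 1.9
eef_pos: [573.0, 59.0, 329.7]
tool_rot: [3.141, -0.001, 2.982]
force: [0.1, -0.7, 0.2]
width: -0.1
gripper_force: 0.0
```

```bash
python3 - <<'E'
from h import *
s=ctrl.read_state();print(s["clock"],s["eef_pos"],s["tool_rot"],s["force"])
C=cams()
a=C["side"]["pixels"][85:265,165:345];b=C["top"]["pixels"][110:275,165:325]
a=cv2.resize(a,(480,480),interpolation=2);b=cv2.resize(b,None,fx=480/165,fy=480/165,interpolation=2)[:, :320*480//320]
cv2.imwrite("pics/lip1.png",np.hstack([a,b[:480,:320] if 0 else cv2.resize(b,(320,330)) if 0 else cv2.copyMakeBorder(cv2.resize(b,(320,330)),0,150,0,0,0)])[:,:,::-1])
E
```

```text
1.9 [572.96674222  59.00741676 329.68975243] [ 3.14076219e+00 -1.15818656e-03  2.98243260e+00] [ 0.1248005  -0.74337932  0.18634793]
```

View pics/lip1.png

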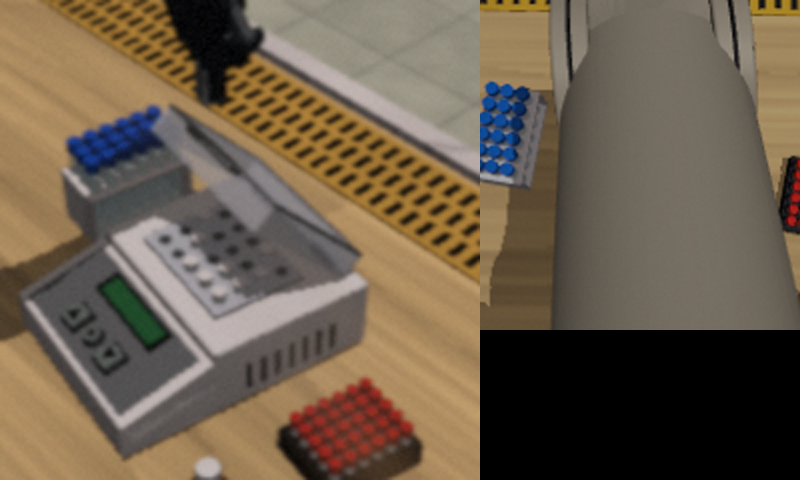

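Side view: the closed fingertips, near crop (210,100), hang over the lid front edge, and the arm blocks the top view. I'll check that against the projection.

```bash
python3 - <<'E'
from h import *
d=ctrl.get_image("side");s=ctrl.read_state();e=s["eef_pos"]
f=lambda P:((proj(d,[P])[0]-[165,85])*480/180).round(0)
print(e,"tip73",f(e-[0,0,73]),"tip86",f(e-[0,0,86]),"lip",f(lippath(.83)),"front",f(lippath(.83,156)))
E
```

```text
[573.06434262  59.23971839 330.0168022 ] tip73 [211.  98.] tip86 [211. 111.] lip [216. 145.] front [209. 141.]
```

Emit:
{"fn": "send_rows", "kwargs": {"rows": [[[-0.1,-0.3,1.5,0,0,0],[-0.1,-0.3,2.6,0,0,0],[-0.1,-0.3,3.2,0,0,0],[-0.1,-0.3,3.4,0,0,0]]]}}

```text
clock: 2.45
eef_pos: [573.6, 55.0, 295.1]
tool_rot: [-3.141, -0.002, 2.982]
force: [0.1, -0.0, -0.4]
width: 0.5
gripper_force: 0.0
```

Emit:
{"fn": "send_rows", "kwargs": {"rows": [[[0,0,0.4,0,0,0],[0,0,0.7,0,0,0],[0,0,1.0,0,0,0],[0,0,1.0,0,0,0]]]}}

```text
clock: 2.85
eef_pos: [574.2, 54.5, 285.9]
tool_rot: [3.141, 0.0, 2.981]
force: [0.3, 1.3, -0.4]
width: -0.1
gripper_force: 0.0
```

```bash
python3 - <<'E'
from h import *
s=ctrl.read_state();print(s["eef_pos"],s["force"])
for a in np.arange(.8,-.11,-.1): need((lippath(a)+[0,0,73]).round(1),Rt())
E
```

```text
[574.17511267  54.52889305 285.94622031] [ 0.31463034  1.34217823 -0.37269247]
[570.3  56.6 281. ] ->cm [0.42 0.14 0.49] rot [0. 0. 0.]
[558.2  58.6 272.4] ->cm [1.64 0.15 1.35] rot [0. 0. 0.]
[547.   60.4 262.6] ->cm [2.78 0.14 2.33] rot [0. 0. 0.]
[536.8  62.1 251.7] ->cm [3.81 0.15 3.42] rot [0. 0. 0.]
[527.7  63.5 239.8] ->cm [4.73 0.14 4.61] rot [0. 0. 0.]
[519.9  64.8 227.1] ->cm [5.52 0.14 5.88] rot [0. 0. 0.]
[513.3  65.9 213.6] ->cm [6.19 0.15 7.23] rot [0. 0. 0.]
[508.2  66.7 199.5] ->cm [6.71 0.14 8.64] rot [0. 0. 0.]
[504.4  67.3 185. ] ->cm [ 7.1   0.14 10.09] rot [0. 0. 0.]
[502.   67.7 170.2] ->cm [ 7.34  0.14 11.57] rot [0. 0. 0.]
```

Emit:
{"fn": "send_rows", "kwargs": {"rows": [[[0.2,0.1,0.5,0,0,0],[0.6,0.1,0.8,0,0,0],[1.1,0.1,1.1,0,0,0],[1.6,0.1,1.4,0,0,0],[2.2,0.1,1.9,0,0,0],[2.8,0.1,2.4,0,0,0]]]}}

```text
clock: 3.45
eef_pos: [546.1, 60.1, 261.5]
tool_rot: [3.142, 0.0, 2.981]
force: [0.8, 0.2, 0.8]
width: -0.2
gripper_force: 0.6
```

```bash
python3 - <<'E'
from h import *
d=ctrl.get_image("side");s=ctrl.read_state();e=s["eef_pos"]
f=lambda P:((proj(d,[P])[0]-[165,85])*480/180).round(0)
print(e,s["force"],"tip73",f(e-[0,0,73]),"lip",f(lippath(.6)))
cv2.imwrite("pics/lip2.png",cv2.resize(d["pixels"][85:265,165:345],(480,480),interpolation=2)[:,:,::-1])
E
```

```text
[544.44031723  60.29408622 260.62993914] [ 0.12215621 -0.25242934  0.18129139] tip73 [187. 179.] lip [189. 175.]
```

View pics/lip2.png

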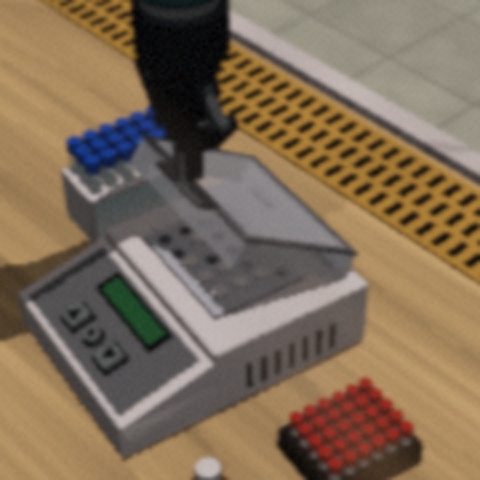

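The lid has come down with the tips on the lip near crop (187,180), and the heater has not moved. I'll continue along the arc.

Emit:
{"fn": "send_rows", "kwargs": {"rows": [[[0.4,0,0.5,0,0,0],[0.8,0,1.0,0,0,0],[1.3,0,1.6,0,0,0],[1.7,0,2.2,0,0,0],[2.1,0,2.8,0,0,0],[2.5,0,3.4,0,0,0],[2.8,0,4.0,0,0,0],[3.1,0,4.6,0,0,0],[3.4,0,5.3,0,0,0],[3.6,0,6.0,0,0,0]]]}}

```text
clock: 4.5
eef_pos: [510.7, 65.8, 201.3]
tool_rot: [-3.142, -0.001, 2.981]
force: [0.8, 0.5, 1.7]
width: 0.1
gripper_force: 0.6
```

Emit:
{"fn": "send_rows", "kwargs": {"rows": [[[0.1,0,0.4,0,0,0],[0.2,0,0.8,0,0,0],[0.3,0,1.1,0,0,0],[0.3,0,1.3,0,0,0],[0.3,0,1.3,0,0,0]]]}}

```text
clock: 5.0
eef_pos: [508.1, 66.1, 188.7]
tool_rot: [-3.141, -0.0, 2.981]
force: [1.1, 0.3, -0.0]
width: -0.2
gripper_force: 0.0
```

Expected shut at about 185. Step gently until the force rises.

Emit:
{"fn": "send_rows", "kwargs": {"rows": [[[0,0,0.2,0,0,0],[0,0,0.3,0,0,0],[0,0,0.3,0,0,0]]]}}

```text
clock: 5.3
eef_pos: [508.2, 66.2, 185.8]
tool_rot: [-3.142, 0.0, 2.981]
force: [-0.1, 0.2, 0.8]
width: 0.0
gripper_force: 0.0
```

Emit:
{"fn": "send_rows", "kwargs": {"rows": [[[0,0,0.1,0,0,0],[0,0,0.2,0,0,0],[0,0,0.2,0,0,0]]]}}

```text
clock: 5.6
eef_pos: [508.1, 66.2, 184.6]
tool_rot: [3.141, 0.0, 2.981]
force: [-2.0, 0.4, 8.9]
width: -0.2
gripper_force: 3.9
```

Emit:
{"fn": "send_rows", "kwargs": {"rows": [[[0,0,0.1,0,0,0],[0,0,0.1,0,0,0],[0,0,0.1,0,0,0]]]}}

```text
clock: 5.9
eef_pos: [508.1, 66.2, 184.4]
tool_rot: [3.141, 0.001, 2.981]
force: [-3.7, -0.8, 16.4]
width: 0.2
gripper_force: 8.2
```

Emit:
{"fn": "send_rows", "kwargs": {"rows": [[[0,0,-1,0,0,0],[0,0,-4,0,0,0],[0,0,-9,0,0,0],[0,0,-12,0,0,0],[0,0,-12,0,0,0]]]}}

```text
clock: 6.4
eef_pos: [510.6, 66.4, 307.4]
tool_rot: [3.138, 0.009, 2.981]
force: [-0.1, 0.5, 0.0]
width: -0.2
gripper_force: 0.0
```

```bash
python3 - <<'E'
from h import *
k=bath([(-102,0,61)],HX,HY,W)[0];print(k)
for t in(.262,-.262):
    R=Rt(t);z=R.as_matrix()[:,2];print(z)
need(k+[-10,0,73+80],Rt()); R=Rt(-.262); need(k-R.as_matrix()[:,2]*(73+55),R)
E
```

```text
[440.2191179   77.75114612  61.        ]
[-0.25566313  0.04152114 -0.96587388]
[ 0.25566313 -0.04152114 -0.96587388]
[430.2191179   77.75114612 214.        ] ->cm [ 8.2  -0.2   9.26] rot [ 0.003  0.009 -0.   ]
[407.4942378   83.06585219 184.63185723] ->cm [10.56 -0.05 12.18] rot [ 0.003 -0.253 -0.   ]
```

Emit:
{"fn": "send_rows", "kwargs": {"rows": [[[5,0,2,0,-0.1,0],[8,0,5,0,-0.2,0],[10.5,0,8,0,-0.253,0],[10.5,0,12,0,-0.253,0],[10.5,0,12,0,-0.253,0],[10.5,0,12,0,-0.253,0],[10.5,0,12,0,-0.253,0],[10.5,0,12,0,-0.253,0]]], "grip": 105}}

```text
clock: 7.2
eef_pos: [413.2, 68.4, 196.1]
tool_rot: [-3.09, 0.258, 2.981]
force: [1.1, 0.3, 0.4]
width: 50.3
gripper_force: 0.0
```

```bash
python3 - <<'E'
from h import *
k=bath([(-102,0,61)],HX,HY,W)[0]
s=ctrl.read_state();print(s["clock"],s["eef_pos"],s["tool_rot"],s["width"],s["force"])
R=Rt(-.262); need(k-R.as_matrix()[:,2]*(73+55),R)
C=cams();e=s["eef_pos"];M=Ro.from_euler("xyz",s["tool_rot"]).as_matrix()
a=cv2.resize(C["side"]["pixels"][130:260,165:315],None,fx=4,fy=4,interpolation=2)
b=cv2.resize(C["top"]["pixels"][140:275,195:345],None,fx=4,fy=4,interpolation=2)
for y in(-32,32):
    print(y,"tip side",(proj(C["side"],[e+M@[0,y,73]])[0]-[165,130])*4+1.5)
print("keys",(proj(C["side"],bath([(-102,31,61),(-102,-31,61)],HX,HY,W))-[165,130])*4+1.5)
cv2.imwrite("pics/key1.png",a[:,:,::-1])
E
```

```text
7.2 [413.24115661  68.42383497 196.09342625] [-3.08991842  0.25817341  2.98111486] 50.301144971048096 [1.09770403 0.25409908 0.37453283]
[407.4942378   83.06585219 184.63185723] ->cm [1.07 1.4  0.83] rot [-0.052 -0.004  0.001]
-32 tip side [157.31460272 293.06958692]
32 tip side [105.75991927 231.12768686]
keys [[113.47681943 288.69629025]
 [162.85015785 350.94315948]]
```

View pics/key1.png

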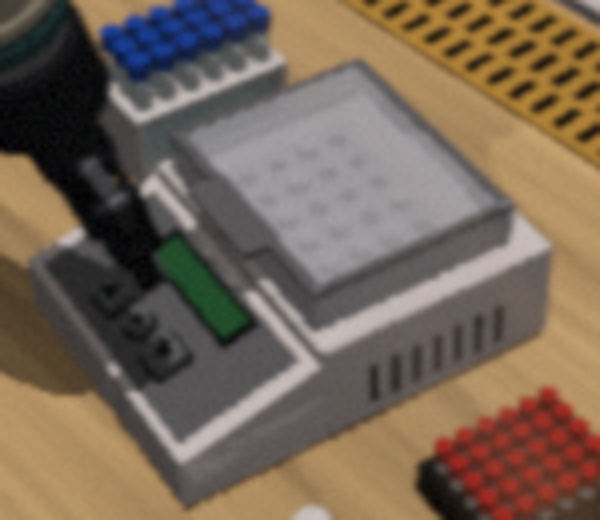

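Lid is shut. The right fingertip is near crop (147,283), with the keys near (112,297), (138,323) and (165,350). The tool is still short of its hover pose.

Emit:
{"fn": "send_rows", "kwargs": {"rows": [[[1.0,1.4,0.0,-0.052,0,0],[1.0,1.4,0.0,-0.052,0,0],[1.0,1.4,0,-0.052,0,0]]]}}

```text
clock: 7.6
eef_pos: [407.0, 82.8, 193.9]
tool_rot: [-3.139, 0.259, 2.981]
force: [-1.1, -0.4, -0.6]
width: 50.0
gripper_force: 0.0
```

```bash
python3 - <<'E'
from h import *
k=bath([(-102,0,61)],HX,HY,W)[0]
s=ctrl.read_state();print(s["clock"],s["eef_pos"],s["tool_rot"],s["width"],s["force"],s["qpos"])
R=Rt(-.262); need(k-R.as_matrix()[:,2]*(73+55),R)
E
```

```text
7.6 [406.97821629  82.7946568  193.85084443] [-3.1389012   0.25948897  2.98112726] 50.01854633485805 [-1.06635814 -0.39562262 -0.61370562] [-0.18084554  0.48322632 -0.23909255  2.41710775  1.46081576  0.24674439
 -0.40075237]
[407.4942378   83.06585219 184.63185723] ->cm [0.19 0.04 0.9 ] rot [-0.003 -0.003  0.001]
```

```bash
python3 - <<'E'
from h import *
k=bath([(-102,0,61)],HX,HY,W)[0]
R=Rt(-.15); need(k+[0,0,20]-R.as_matrix()[:,2]*70,R)
E
```

```text
[429.89373153  79.42804741 150.21397546] ->cm [-1.12  0.05  4.81] rot [-0.003  0.109  0.   ]
```

Emit:
{"fn": "send_rows", "kwargs": {"rows": [[[-1.1,0,1.5,-0.003,0.109,0],[-1.1,0,3,-0.003,0.109,0],[-1.1,0,4.2,-0.003,0.109,0],[-1.1,0,4.8,-0.003,0.109,0],[-1.1,0,4.8,-0.003,0.109,0],[-1.1,0,4.8,-0.003,0.109,0]]]}}

```text
clock: 8.2
eef_pos: [429.5, 79.5, 150.3]
tool_rot: [3.14, 0.151, 2.981]
force: [-0.7, -0.3, -0.5]
width: 50.5
gripper_force: 0.0
```

```bash
python3 - <<'E'
from h import *
k=bath([(-102,0,61)],HX,HY,W)[0]
s=ctrl.read_state();print(s["clock"],s["eef_pos"],s["tool_rot"],s["width"],s["force"],s["qpos"])
R=Rt(-.15); need(k+[0,0,20]-R.as_matrix()[:,2]*70,R)
C=cams();e=s["eef_pos"];M=Ro.from_euler("xyz",s["tool_rot"]).as_matrix()
d=C["side"];f=lambda P:((proj(d,P)-[170,155])*6+2.5).round(0).tolist()
print("tips",f([e+M@[0,y,z] for y in(-32,32) for z in (67,73)]),"keys",f(bath([(-102,31,61),(-102,-31,61)],HX,HY,W)))
a=cv2.resize(d["pixels"][155:255,170:270],None,fx=6,fy=6,interpolation=2)
cv2.imwrite("pics/key2.png",np.clip(a.astype(int)*2,0,255).astype(np.uint8)[:,:,::-1])
E
```

```text
8.2 [429.50325459  79.54134777 150.30143469] [3.14049044 0.15055493 2.98133895] 50.54822191076696 [-0.71456594 -0.27837086 -0.50651667] [-0.06774855  0.61318959 -0.31427312  2.32198946  1.21997348  0.26295476
 -0.0963664 ]
[429.89373153  79.42804741 150.21397546] ->cm [-0.04 -0.    0.01] rot [0.001 0.001 0.001]
tips [[209.0, 337.0], [212.0, 347.0], [131.0, 241.0], [135.0, 251.0]] keys [[140.0, 283.0], [215.0, 377.0]]
```

View pics/key2.png

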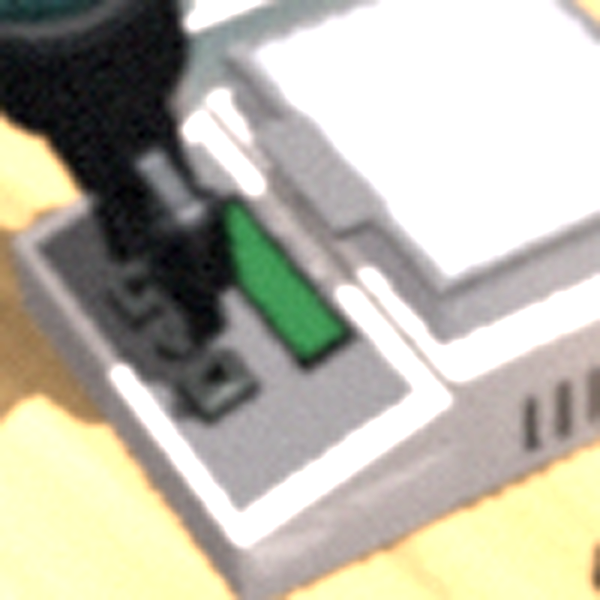

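Emit:
{"fn": "send_rows", "kwargs": {"rows": [[[0.1,0,0.6,0,0,0],[0.2,0,1.2,0,0,0],[0.22,0,1.5,0,0,0],[0.22,0,1.5,0,0,0],[0.22,0,1.5,0,0,0]]]}}

```text
clock: 8.8
eef_pos: [429.5, 79.9, 135.4]
tool_rot: [3.139, 0.151, 2.982]
force: [0.6, -0.6, 0.4]
width: 50.2
gripper_force: 0.0
```

```bash
python3 - <<'E'
from h import *
k=bath([(-102,0,61)],HX,HY,W)[0]
s=ctrl.read_state();print(s["clock"],s["eef_pos"],s["tool_rot"],s["width"],s["force"],s["qpos"])
R=Rt(-.15); need(k-R.as_matrix()[:,2]*67,R)
C=cams();e=s["eef_pos"];M=Ro.from_euler("xyz",s["tool_rot"]).as_matrix()
d=C["side"];f=lambda P:((proj(d,P)-[170,155])*6+2.5).round(0).tolist()
print("tips",f([e+M@[0,y,z] for y in(-32,32) for z in (67,73)]),"keys",f(bath([(-102,31,61),(-102,-31,61)],HX,HY,W)))
a=cv2.resize(d["pixels"][155:255,170:270],None,fx=6,fy=6,interpolation=2)
cv2.imwrite("pics/key3.png",np.clip(a.astype(int)*2,0,255).astype(np.uint8)[:,:,::-1])
E
```

```text
8.8 [429.53526823  79.91460551 135.3603496 ] [3.13943758 0.15106488 2.98158241] 50.228645116673384 [ 0.5822439  -0.55936933  0.4492403 ] [-0.0745393   0.6488494  -0.30702838  2.33030796  1.39159654  0.25400181
 -0.26684734]
[430.33624809  79.35618021 127.24766222] ->cm [ 0.04 -0.04  0.82] rot [0.002 0.001 0.001]
tips [[211.0, 364.0], [215.0, 373.0], [135.0, 267.0], [138.0, 277.0]] keys [[140.0, 283.0], [215.0, 377.0]]
```

View pics/key3.png

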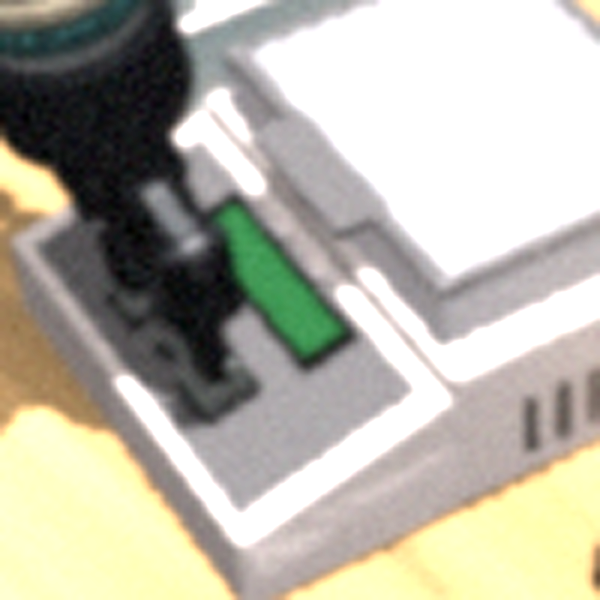

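Emit:
{"fn": "send_rows", "kwargs": {"rows": [[[0.05,-0.04,0.4,0.002,0.001,0],[0.1,-0.04,0.7,0.002,0.001,0],[0.1,-0.04,0.7,0.002,0.001,0]]]}}

```text
clock: 9.2
eef_pos: [430.1, 79.4, 128.3]
tool_rot: [3.141, 0.151, 2.981]
force: [0.7, -1.5, 3.7]
width: 50.5
gripper_force: 1.8
```

```bash
python3 - <<'E'
from h import *
s=ctrl.read_state();print(s["clock"],s["eef_pos"],s["tool_rot"],s["width"],s["force"],s["torque"],s["qpos"])
need([430.3,79.4,120],Rt(-.15))
E
```

```text
9.2 [430.11613018  79.41405502 128.25747395] [3.14145805 0.15097594 2.98133453] 50.47228357910579 [ 0.71408017 -1.45101491  3.67431389] [-0.03426655 -0.20534999  0.00443031] [-0.07833696  0.66607786 -0.30185018  2.3318429   1.46392946  0.25373315
 -0.33824445]
[430.3, 79.4, 120] ->cm [0.11 0.   0.82] rot [0.    0.001 0.001]
```

Emit:
{"fn": "send_rows", "kwargs": {"rows": [[[0,0,0.3,0,0,0],[0,0,0.4,0,0,0],[0,0,0.4,0,0,0]]]}}

```text
clock: 9.5
eef_pos: [430.6, 79.3, 125.7]
tool_rot: [3.141, 0.153, 2.982]
force: [-3.1, -2.0, 23.4]
width: 50.3
gripper_force: 11.2
```

```bash
python3 - <<'E'
from h import *
s=ctrl.read_state();print(s["clock"],s["eef_pos"],s["tool_rot"],s["width"],s["force"],s["torque"],s["qpos"])
E
```

```text
9.5 [430.64358359  79.33347162 125.74558763] [3.14130767 0.15325862 2.98154649] 50.32683710873889 [-3.0954747  -2.00426506 23.41794676] [-0.4447417   0.05657593 -0.09223828] [-0.07918184  0.67238    -0.30087985  2.33322867  1.5031385   0.25442246
 -0.37672819]
```

Emit:
{"fn": "send_rows", "kwargs": {"rows": [[[0,0,0,0,0,0],[0,0,0,0,0,0],[0,0,0,0,0,0],[0,0,0,0,0,0],[0,0,0,0,0,0],[0,0,0,0,0,0],[0,0,0,0,0,0],[0,0,0,0,0,0],[0,0,0,0,0,0],[0,0,0,0,0,0]]]}}

```text
clock: 10.5
eef_pos: [430.6, 79.3, 125.7]
tool_rot: [3.141, 0.153, 2.981]
force: [-2.5, -1.2, 22.4]
width: 50.4
gripper_force: 11.1
```

Emit:
{"fn": "send_rows", "kwargs": {"rows": [[[0,0,0,0,0,0],[0,0,0,0,0,0],[0,0,0,0,0,0],[0,0,0,0,0,0],[0,0,0,0,0,0],[0,0,0,0,0,0],[0,0,0,0,0,0],[0,0,0,0,0,0],[0,0,0,0,0,0],[0,0,0,0,0,0]]]}}

```text
clock: 11.5
eef_pos: [430.6, 79.3, 125.8]
tool_rot: [3.141, 0.153, 2.981]
force: [-3.0, -0.9, 22.0]
width: 50.2
gripper_force: 11.1
```

Emit:
{"fn": "send_rows", "kwargs": {"rows": [[[0,0,0,0,0,0],[0,0,0,0,0,0],[0,0,0,0,0,0],[0,0,0,0,0,0],[0,0,0,0,0,0],[0,0,0,0,0,0],[0,0,0,0,0,0]]]}}

```text
clock: 12.2
eef_pos: [430.6, 79.3, 125.8]
tool_rot: [3.141, 0.153, 2.981]
force: [-4.4, -0.5, 22.1]
width: 50.5
gripper_force: 11.1
```

Emit:
{"fn": "send_rows", "kwargs": {"rows": [[[-0.15,0,-1.2,0,0,0],[-0.6,0,-4,0,0,0],[-0.6,0,-7,0,0,0],[-0.6,0,-9,0,0,0],[-0.6,0,-9,0,0,0],[-0.6,0,-9,0,0,0]]]}}

```text
clock: 12.8
eef_pos: [422.7, 80.2, 214.0]
tool_rot: [3.141, 0.15, 2.981]
force: [0.6, -0.1, -0.4]
width: 50.0
gripper_force: 0.0
```

```bash
python3 - <<'E'
from h import *
s=ctrl.read_state();print(s["clock"],s["eef_pos"],s["force"],s["qpos"])
d=ctrl.get_image("side")
cv2.imwrite("pics/end.png",cv2.resize(d["pixels"][115:265,165:315],None,fx=4,fy=4,interpolation=2)[:,:,::-1])
E
```

```text
12.8 [422.68316764  80.16950891 214.01263793] [ 0.60360079 -0.1455857  -0.35572774] [ 0.11965629  0.49648224 -0.57386493  2.28423087  0.87999855  0.4452669
  0.22337257]
```

View pics/end.png

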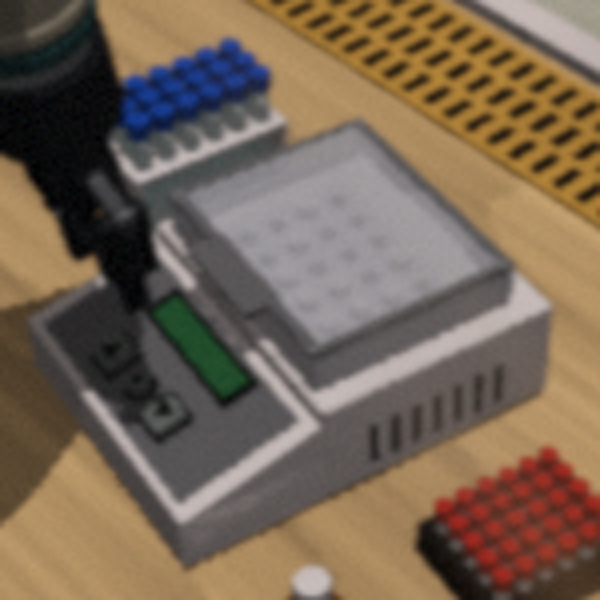

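The lid is shut, and the heater's corners at (32,320) and (183,515) are where they started. The keys near (112,355) and (164,415) are released and the arm is clear, so I'm handing in.

```bash
python3 -c "
from cell import ctrl
print(ctrl.finish_job())"
```

```text
the job is handed in; nothing more can be done
None
```

I pressed the lid fully shut, held both arrow keys down together for about 2.7 s, released them, and handed the job in at about 13 s with the heater unmoved; the keypad lock itself was judged only from force readings and pictures.

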